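Fill the seasoning caddy for the table

ROBOT

A 6-joint arm with a two-finger parallel gripper is mounted at the origin on a cart in front of the work surface, level with it; the furniture and walls round the work are solid. World frame = base frame: x ahead of the robot, y to its left, z up, the work surface at z = 0. Lengths are in m, angles in degrees, forces in N, time in s.
With the tool pointing down it reaches from about 0.4 to 0.825 m from the base axis. Payload 7 kg.
Tool frame: the origin (TCP) lies between the finger pads; the fingertips stand 25 mm ahead of it and the grasp point (between the pads) lies 6 mm ahead of it; z points along the fingers, y is the line along which they close (so a half turn about z gives the same grasp; the last joint's range is limited). The gripper opens to 88 mm and grips with 3 to 60 N. Pads are 19 mm wide; open, the fingers measure 130 mm over their backs; the gripper's body (78 mm by 193 mm) begins 47 mm behind the grasp point.
Start: joints at [91.622, 20.546, 0.682, 0, -70.136, -16.507], TCP at [0.173, 0.652, 0.252] pointing down, gripper open.
Joint ranges: [-176.03, 176.03], [-82.01, 121.73], [-58.28, 71.71], [-173.87, 95.51], [-174.79, -0.11], [-173.66, 173.66]. Speed limits (degrees/s): [136.94, 136.94, 172.46, 180, 180, 180].

INTERFACE

Orientations are given as [roll, pitch, yaw] about the fixed x, y, z axes, in that order (R = Rz(yaw) Ry(pitch) Rx(roll)).
In Python, from plant import r gives the robot as it stands.
- The arm moves only by the shell command python3 -m crank 'ROWS' [FORCE]. ROWS is JSON, a list of rows, each a list of 3 entries, a list of its own where there are three numbers: the turn, a rotation vector about the tool's x, y, z in degrees, then the shift along the tool's x, y, z in cm, then the closure, from -1 (fully open) to 1 (shut). In form: [[[wx, wy, wz], [dx, dy, dz], fingers], ...]. A call has 1 to 8 rows; each row shifts and turns the commanded pose from where the row before left it, along the tool's axes as they then stand; what a row does not reach is not made up. A row lasts 1/10 s, in which the tool goes at most 50 mm and 8.59 degrees, less where a joint would pass 70% of its speed; a pose out of reach is approached as far as the arm can. A call with a gripper value outside its range is refused whole. The fingers move at their own pace and stop on an object; FORCE is the grip in N (left out, the last holds). Time passes only in rows, so rows that do not move let the fingers close. It gives the time, the measured TCP pose, the force, the opening and the grip force at its end, in the units of the state.
- r.get_state(): the state, without advancing time (a new reading comes with each control period).
- r.capture(name): name is "side" or "top"; returns a dict with "color" (480x640x3 uint8, red, green, blue), "range_z" (480x640 float32, m along the optical axis (not along the pixel's ray), 0 where there is no reading), "intrinsics" (3x3 intrinsics, pixels), "world_from_camera" (4x4, takes a point from camera to world coordinates). Camera axes: x right, y down, z forward; pixel columns grow to the right and rows downward; lengths in m; the calibration is good to about 2 mm. A picture is of the moment at which its call begins.
- r.close_job(): hands the job in; it is judged then, once.
The state is a dict: "time_s": time; "joints": joint angles; "qd": joint speeds; "joint_torque": joint torques, N m; "tcp_pos": TCP position; "eef_rot": TCP orientation; "contact_force": force on the tool from outside, world axes, zero at the start; "moment": the same for the moment, N m; "gripper_width": finger opening in m; "gripper_force": force on a finger pad.
Only numpy, scipy, OpenCV 4.12 (cv2) and the standard library are available. Lean on these libraries where they do the work, as an engineer would, in place of code of your own. Each camera call takes 0.05 s, during which the arm holds its last target. There are 200 camera calls.

TASK

Fill the wooden seasoning caddy for the table: stand the wooden pepper mill in the wide round holder, the salt shaker in the small round holder, and one square spice jar in each of the two square holders, all upright on the holders' floors. The slim glass spice mill and the round spice jar stay in the kitchen: leave them standing where they are, and knock nothing over.

Things in the scene. Friction and masses are not known exactly. Their poses are not given: they have to be found in the camera images.
- pepper_mill_mid (a point): turned dark wooden pepper mill, round, 160 mm high, 58 mm across at its widest; its head, 116 to 149 mm above its base, is a round 50 mm across, fixed to the body and good to grip, with a small knob on top. The point is its centre, 80 mm above its base; z up. About 0.18 kg. Loose, upright on the worktop
- salt_shaker_mid (a point): glass salt shaker with a domed steel cap, round, 90 mm high, 44 mm across (the cap, top 20 mm, about 34 mm). The point is its centre, 45 mm above its base; z up. About 0.1 kg. Loose, upright on the worktop
- square_jar_1_mid (a point): square glass spice jar with a square coloured press-on lid that is fast and may be gripped, 91 mm high, body 38 mm square, lid (top 21 mm) 40 mm square. The point is its centre, 45.5 mm above its base; z up, x and y square to its faces. About 0.07 kg. One of two jars of the same shape and size; either goes in either square holder
- square_jar_2_mid (a point): square glass spice jar with a square coloured press-on lid that is fast and may be gripped, 91 mm high, body 38 mm square, lid (top 21 mm) 40 mm square. The point is its centre, 45.5 mm above its base; z up, x and y square to its faces. About 0.07 kg. One of two jars of the same shape and size; either goes in either square holder
- glass_mill_mid (a point): slim round glass spice mill with a straight black head, 150 mm high, 50 mm across; does not belong in the caddy. The point is its centre, 75 mm above its base. Loose, upright on the worktop
- round_jar_mid (a point): round glass spice jar with a tall pale cap, 142 mm high, 46 mm across; does not belong in the caddy. The point is its centre, 71 mm above its base. Loose, upright on the worktop
- holder_wide_floor (a point): wide round holder of the caddy: fixed light wooden block, 90 mm square, 30 mm high, with a round hollow 80 mm across, 20 mm deep. Point: centre of the hollow's floor, 15 mm above the worktop, 20 mm below the rim. y runs along the row of blocks, x across it, z up. The four blocks stand 92 mm apart in one row, in any order, in the caddy: a dark tray 104 x 380 mm, 18 mm high
- holder_small_floor (a point): small round holder of the caddy: fixed light wooden block, 90 mm square, 30 mm high, with a round hollow 60 mm across, 20 mm deep. Point: centre of the hollow's floor, 15 mm above the worktop, 20 mm below the rim. y runs along the row of blocks, x across it, z up
- holder_square_1_floor (a point): square holder of the caddy: fixed light wooden block, 90 mm square, 30 mm high, with a hollow 58 mm square, 20 mm deep. Point: centre of the hollow's floor, 15 mm above the worktop, 20 mm below the rim. y runs along the row of blocks, x across it, z up; the hollow's walls are parallel to x and y
- holder_square_2_floor (a point): the other square holder of the caddy, the same: fixed light wooden block, 90 mm square, 30 mm high, with a hollow 58 mm square, 20 mm deep. Point: centre of the hollow's floor, 15 mm above the worktop, 20 mm below the rim. y runs along the row of blocks, x across it, z up; the hollow's walls are parallel to x and y
Not all that is in view belongs to the job. Leave any red or yellow look-alike of the part that bears salt_shaker_mid alone.

How it is judged (in metres and radians):
At the end, for the whole second after the job is handed in: Pepper mill in the wide round holder, salt shaker in the small round one, a square jar in each square one: centred within 15 mm, base on the floor within 5 mm, tilt under 0.15 rad, at rest. Glass mill and round jar upright within 25 mm of where they began (horizontal distance between pepper_mill_mid and holder_wide_floor below 0.015 m and z of pepper_mill_mid in the frame of holder_wide_floor between 0.075 and 0.085 m and horizontal distance between salt_shaker_mid and holder_small_floor below 0.015 m and z of salt_shaker_mid in the frame of holder_small_floor between 0.04 and 0.05 m and ((horizontal distance between square_jar_1_mid and holder_square_1_floor below 0.015 m and z of square_jar_1_mid in the frame of holder_square_1_floor between 0.0405 and 0.0505 m and horizontal distance between square_jar_2_mid and holder_square_2_floor below 0.015 m and z of square_jar_2_mid in the frame of holder_square_2_floor between 0.0405 and 0.0505 m) or (horizontal distance between square_jar_1_mid and holder_square_2_floor below 0.015 m and z of square_jar_1_mid in the frame of holder_square_2_floor between 0.0405 and 0.0505 m and horizontal distance between square_jar_2_mid and holder_square_1_floor below 0.015 m and z of square_jar_2_mid in the frame of holder_square_1_floor between 0.0405 and 0.0505 m)) and angle between each of pepper_mill_mid, salt_shaker_mid, square_jar_1_mid, square_jar_2_mid, glass_mill_mid, round_jar_mid's own z axis and vertical below 0.15 rad and linear speed of each of pepper_mill, salt_shaker, square_jar_1, square_jar_2 below 0.02 m/s and distance of each of glass_mill_mid, round_jar_mid from where it was at the start of the episode below 0.025 m); the robot touches nothing.
It fails at once if the slim glass mill or the round spice jar is shifted by more than 25 mm or tipped (distance of any of glass_mill_mid, round_jar_mid from where it was at the start of the episode above 0.025 m or angle between any of glass_mill_mid, round_jar_mid's own z axis and vertical above 0.5 rad).
It fails at once if something that belongs in the caddy is knocked over (angle between any of pepper_mill_mid, salt_shaker_mid, square_jar_1_mid, square_jar_2_mid's own z axis and vertical above 0.7 rad).
It also fails if it takes over 106 s, if anything falls off the work surface, if the arm or the gripper's body presses on something with over 40 N, if the wrist force passes 120 N, or if a joint passes its speed limit or range.

## Working session

There is one attempt and no reset: what is moved stays moved. The work goes in short steps, Python scripts to look and compute and a shell command to move; the robot and the scene stay as the last step left them, time stands still between calls to the robot, and variables do not carry over. Pictures are saved under pics/ and viewed, at most 14 in all, crops included, and the job is handed in when it is done.

```bash
ls; mkdir -p pics; python3 - <<'E'
from plant import r
import cv2,numpy as np
s=r.get_state();print({k:np.round(v,3).tolist() for k,v in s.items()})
for n in("side","top"):
    c=r.capture(n);np.savez(f"{n}0.npz",**c)
    cv2.imwrite(f"pics/{n}0.png",c["color"][:,:,::-1]);print(n,c["intrinsics"].round(1).tolist(),c["world_from_camera"].round(3).tolist())
E
```

```text
pics
{'time_s': 0.0, 'joints': [91.623, 20.59, 0.632, -0.019, -70.137, -16.507], 'qd': [0.094, -0.096, 0.043, 0.001, 0.067, 0.064], 'joint_torque': [-0.0, -58.271, 29.305, 6.997, 0.007, -0.0], 'tcp_pos': [0.173, 0.652, 0.251], 'eef_rot': [179.904, -0.01, -14.89], 'contact_force': [0.725, -0.443, -0.264], 'moment': [-0.005, 0.011, -0.049], 'gripper_force': 0.0, 'gripper_width': 0.088}
side [[448.6, 0.0, 312.8], [0.0, 448.6, 231.2], [0.0, 0.0, 1.0]] [[-0.973, -0.18, 0.144, 0.328], [-0.23, 0.794, -0.563, 0.616], [-0.013, -0.581, -0.814, 0.958], [0.0, 0.0, 0.0, 1.0]]
top [[519.5, 0.0, 320.8], [0.0, 519.5, 241.0], [0.0, 0.0, 1.0]] [[0.012, -0.985, 0.17, 0.334], [-1.0, -0.008, 0.02, -0.014], [-0.018, -0.17, -0.985, 1.069], [0.0, 0.0, 0.0, 1.0]]
```

View pics/top0.png

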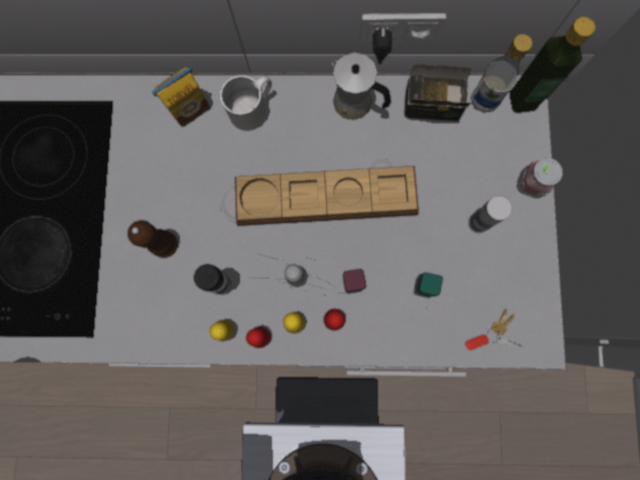

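View pics/side0.png

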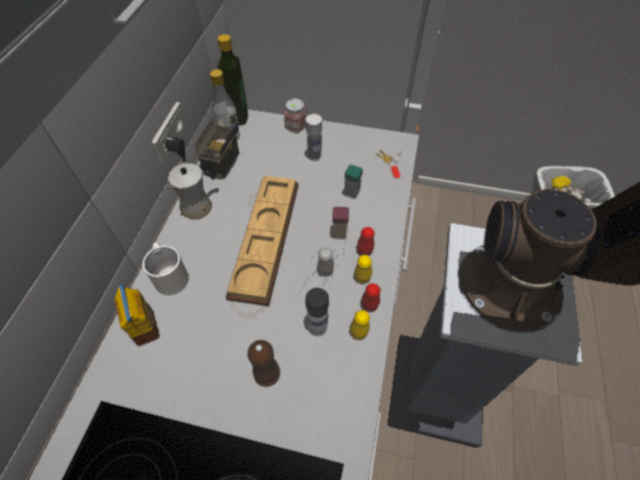

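Top view: pepper mill at (143,234), glass mill (210,278), salt shaker (293,273), jars at (354,280) and (430,285), round jar (497,209). The caddy row runs from (258,197) to (393,188), in the order wide, square, small, square. The red and yellow items around (220–335, 320–338) are look-alikes. The side view shows the same things.

```bash
cat > h.py <<'E'
import numpy as np,cv2
def cloud(c):
    K,T=c["intrinsics"],c["world_from_camera"];z=c["range_z"]
    v,u=np.mgrid[:480,:640];P=np.stack([(u-K[0,2])/K[0,0]*z,(v-K[1,2])/K[1,1]*z,z],-1)@T[:3,:3].T+T[:3,3]
    P[z<=0]=np.nan;return P
E
python3 - <<'E'
from h import *
D={n:np.load(n+"0.npz") for n in("top","side")}
P={n:cloud(D[n]) for n in D}
things={"pepper":(143,234,.120,.149,261,352),"glass":(210,278,.12,.16,317,302),"salt":(293,273,.072,.1,325,257),"jar1":(354,280,.075,.1,341,215),"jar2":(430,285,.075,.1,354,172),"round":(497,209,.11,.16,314,125)}
for n in P: 
  q=P[n]; m=(abs(q[...,2])<.03); print(n,"table z",np.nanmedian(q[m][:,2]), "valid",np.isfinite(q[...,2]).mean())
for k,(u,v,lo,hi,u2,v2) in things.items():
  c0=P["top"][v-6:v+7,u-6:u+7].reshape(-1,3);c0=np.nanmedian(c0,0)
  for n in("top","side"):
    p=P[n].reshape(-1,3);m=(np.hypot(p[:,0]-c0[0],p[:,1]-c0[1])<.05)&(p[:,2]>lo)&(p[:,2]<hi+.02)
    a=p[m];(cx,cy),(w,h),ang=cv2.minAreaRect(a[:,:2].astype(np.float32));(ex,ey),er=cv2.minEnclosingCircle(a[:,:2].astype(np.float32))
    print(k,n,m.sum(),"zmax %.3f z95 %.3f"%(a[:,2].max(),np.percentile(a[:,2],90)),"rect",np.round([cx,cy,w,h,ang],3),"circ",np.round([ex,ey,er],3))
for n in P:
  p=P[n].reshape(-1,3);m=(p[:,2]>.025)&(p[:,2]<.045)&(p[:,0]>.44)&(p[:,0]<.64)&(p[:,1]>-.24)&(p[:,1]<.22)
  a=p[m];a=a.astype(np.float32);print(n,"caddy top z",np.median(a[:,2]),cv2.minAreaRect(a[:,:2]))
  # rectified height map 1mm
  if 1:
    p=P[n];K,T=D[n]["intrinsics"],np.linalg.inv(D[n]["world_from_camera"])
    X,Y=np.meshgrid(np.arange(.7,.35,-.001),np.arange(.28,-.28,-.001),indexing="ij")
    W=np.stack([X,Y,np.full_like(X,.035)],-1)@T[:3,:3].T+T[:3,3]
    U=(W[...,0]/W[...,2]*K[0,0]+K[0,2]).astype(np.float32);V=(W[...,1]/W[...,2]*K[1,1]+K[1,2]).astype(np.float32)
    im=cv2.remap(D[n]["color"],U,V,cv2.INTER_LINEAR);cv2.imwrite(f"pics/rect_{n}.png",im[:,:,::-1])
a,b=[cv2.imread(f"pics/rect_{n}.png")[:280] for n in("top","side")]
cv2.imwrite("pics/rect.png",np.vstack([a,b]))
E
```

```text
top table z 0.00013436097353181076 valid 0.9959147135416667
side table z -7.647595256532469e-05 valid 0.9960546875
pepper top 587 zmax 0.161 z95 0.148 rect [0.506 0.339 0.048 0.049 3.239] circ [0.507 0.339 0.025]
pepper side 553 zmax 0.161 z95 0.149 rect [5.0800e-01 3.4200e-01 4.8000e-02 4.7000e-02 6.0885e+01] circ [0.508 0.342 0.025]
glass top 651 zmax 0.154 z95 0.150 rect [4.250e-01 2.080e-01 4.700e-02 4.900e-02 5.533e+01] circ [0.425 0.209 0.025]
glass side 529 zmax 0.154 z95 0.150 rect [ 0.427  0.214  0.047  0.047 10.757] circ [0.427 0.213 0.024]
salt top 251 zmax 0.091 z95 0.089 rect [4.4200e-01 6.0000e-02 3.3000e-02 3.3000e-02 6.3017e+01] circ [0.442 0.06  0.017]
salt side 158 zmax 0.092 z95 0.088 rect [ 0.441  0.066  0.033  0.029 12.86 ] circ [0.442 0.064 0.017]
jar1 top 446 zmax 0.096 z95 0.093 rect [ 0.428 -0.057  0.04   0.04   9.388] circ [ 0.428 -0.057  0.025]
jar1 side 257 zmax 0.094 z95 0.092 rect [ 0.43  -0.054  0.039  0.041 10.798] circ [ 0.43  -0.054  0.026]
jar2 top 473 zmax 0.095 z95 0.093 rect [ 4.2200e-01 -2.0100e-01  4.1000e-02  4.0000e-02  7.7484e+01] circ [ 0.422 -0.201  0.025]
jar2 side 228 zmax 0.094 z95 0.092 rect [ 4.2300e-01 -1.9800e-01  4.3000e-02  4.3000e-02  7.0892e+01] circ [ 0.422 -0.196  0.026]
round top 617 zmax 0.148 z95 0.143 rect [ 5.5700e-01 -3.1800e-01  4.5000e-02  4.5000e-02  4.9816e+01] circ [ 0.557 -0.318  0.023]
round side 281 zmax 0.145 z95 0.142 rect [ 0.559 -0.315  0.045  0.045  8.401] circ [ 0.56  -0.314  0.024]Traceback (most recent call last):
  File "<stdin>", line 15, in <module>
cv2.error: OpenCV(4.12.0) /io/opencv/modules/imgproc/src/convhull.cpp:143: error: (-215:Assertion failed) total >= 0 && (depth == CV_32F || depth == CV_32S) in function 'convexHull'
```

```bash
python3 - <<'E'
from h import *
D={n:np.load(n+"0.npz") for n in("top","side")}
P={n:cloud(D[n]) for n in D}
ims=[]
for n in P:
    p=P[n].reshape(-1,3);m=(p[:,2]>.027)&(p[:,2]<.043)&(p[:,0]>.47)&(p[:,0]<.66)&(p[:,1]>-.26)&(p[:,1]<.24)
    a=p[m];print(n,"z",np.median(a[:,2]));xy=np.ascontiguousarray(a[:,:2],dtype=np.float32)
    print(cv2.minAreaRect(xy.reshape(-1,1,2)))
    K,T=D[n]["intrinsics"],np.linalg.inv(D[n]["world_from_camera"])
    X,Y=np.meshgrid(np.arange(.68,.45,-.001),np.arange(.24,-.26,-.001),indexing="ij")
    W=np.stack([X,Y,np.full_like(X,.035)],-1)@T[:3,:3].T+T[:3,3]
    U=(W[...,0]/W[...,2]*K[0,0]+K[0,2]).astype(np.float32);V=(W[...,1]/W[...,2]*K[1,1]+K[1,2]).astype(np.float32)
    ims.append(cv2.remap(D[n]["color"],U,V,cv2.INTER_LINEAR)[:,:,::-1])
    zz=cv2.remap(P[n][...,2].astype(np.float32),U,V,cv2.INTER_NEAREST)
    # hollows: holes in the rim-level mask (at rim plane)
    M=((zz>.031)&(zz<.045)).astype(np.uint8)
    cs,h=cv2.findContours(M,cv2.RETR_CCOMP,cv2.CHAIN_APPROX_NONE)
    for c,hh in zip(cs,h[0]):
        if hh[3]>=0 and cv2.contourArea(c)>800:
            (cx,cy),(w,hg),an=cv2.minAreaRect(c);print("hole",round(.68-cy/1000,4),round(.24-cx/1000,4),round(w,1),round(hg,1),round(an,1),"area",cv2.contourArea(c))
cv2.imwrite("pics/rect.png",np.vstack(ims))
E
```

```text
top z 0.03427265664770762
((0.6123213768005371, -0.0006536990404129028), (0.092653788626194, 0.36678433418273926), 3.7689173221588135)
hole 0.6093 0.0436 62.2 63.4 87.5 area 3444.5
hole 0.6025 0.136 80.0 79.0 0.0 area 5062.5
hole 0.615 -0.046 62.2 60.8 45.0 area 2878.0
hole 0.6209 -0.138 63.6 61.3 85.9 area 3423.5
side z 0.03386851565150972
((0.6142184734344482, 0.0008372962474822998), (0.09184160083532333, 0.3712155818939209), 3.849536418914795)
hole 0.611 0.0488 62.7 62.9 88.1 area 3365.0
hole 0.6045 0.1405 80.6 80.6 45.0 area 5014.0
hole 0.617 -0.0428 61.6 61.4 50.7 area 2816.0
hole 0.6231 -0.1343 61.8 63.7 85.4 area 3375.5
```

View pics/rect.png

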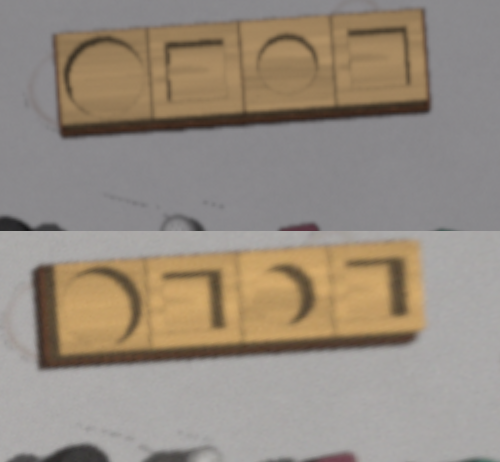

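The rectified views show the row as wide round, square, small round, square. The 92 mm spacing, 35 mm rim and 3.85° row yaw all match the text. Next I need finer jar yaws and the look-alike heights.

```bash
python3 - <<'E'
from h import *
for n in("top","side"):
  d=np.load(n+"0.npz");p=cloud(d).reshape(-1,3);hs=cv2.cvtColor(d["color"],cv2.COLOR_RGB2HSV).reshape(-1,3)
  m=(hs[:,1]>170)&(hs[:,2]>90)&(p[:,0]<.43)&(p[:,0]>.25)&(abs(p[:,1])<.3)&(p[:,2]>.04)
  print(n,"lookalikes: zmax",p[m][:,2].max(), "x",p[m][:,0].min(),p[m][:,0].max())
  for c in((.429,-.0555),(.422,-.1985)):
    a=p[(abs(p[:,2]-.0915)<.006)&(np.hypot(p[:,0]-c[0],p[:,1]-c[1])<.04)][:,:2]
    # yaw from 4-fold symmetric moment
    b=a-a.mean(0);z=(b[:,0]+1j*b[:,1])**4
    print(c,len(a),a.mean(0).round(4),"yaw",np.degrees(np.angle(-z.sum()))/4)
E
python3 -m crank '[[[0,0,-7.5],[0,0,0],-0.2],[[0,0,-7.4],[0,0,0],-0.2],[[0,0,0],[1.68,3.69,0],-0.2],[[0,0,0],[1.68,3.69,0],-0.2],[[0,0,0],[1.68,3.69,0],-0.2],[[0,0,0],[1.68,3.69,0],-0.2],[[0,0,0],[1.68,3.69,0],-0.2],[[0,0,0],[1.68,3.69,0],-0.2]]' 25
```

```text
top lookalikes: zmax 0.0925630447558543 x 0.3055318047931107 0.3703713641487215
(0.429, -0.0555) 435 [ 0.4281 -0.0571] yaw 9.952902788273448
(0.422, -0.1985) 438 [ 0.4219 -0.201 ] yaw -13.119687046658695
side lookalikes: zmax 0.09170042685994095 x 0.30405018145568374 0.36890852649725553
(0.429, -0.0555) 211 [ 0.4299 -0.0529] yaw 9.07758331223651
(0.422, -0.1985) 172 [ 0.4236 -0.1971] yaw -12.734056899073524
time_s: 0.9
tcp_pos: [0.2746, 0.4292, 0.2513]
eef_rot: [180.0, 0.0, 0.0]
contact_force: [0.8, 0.2, 0.3]
gripper_width: 0.0528
gripper_force: 0.0
```

```bash
python3 -m crank '[[[0,0,0],[1.68,3.69,0],-0.6],[[0,0,0],[1.68,3.69,0],-0.6],[[0,0,0],[1.68,3.69,0],-0.6],[[0,0,0],[1.68,3.69,0],-0.6],[[0,0,0],[1.68,3.69,0],-0.6],[[0,0,0],[1.68,3.69,0],-0.6],[[0,0,0],[1.68,3.69,0],-0.6],[[0,0,0],[1.68,3.69,0],-0.6]]' | head -2
python3 -m crank '[[[0,0,0],[1.68,3.69,0],-0.6],[[0,0,0],[1.68,3.69,0],-0.6],[[0,0,0],[0,0,0],-0.6],[[0,0,0],[0,0,0],-0.6]]'
```

```text
time_s: 1.7
tcp_pos: [0.4089, 0.1341, 0.2516]
time_s: 2.1
tcp_pos: [0.4423, 0.061, 0.2512]
eef_rot: [180.0, 0.0, -0.2]
contact_force: [-0.5, 0.7, -0.3]
gripper_width: 0.0703
gripper_force: 0.0
```

```bash
python3 -m crank '[[[0,0,0],[0,-0.15,4],-0.6],[[0,0,0],[0,0,4],-0.6],[[0,0,0],[0,0,3],-0.6],[[0,0,0],[0,0,2],-0.6],[[0,0,0],[0,0,2],-0.6],[[0,0,0],[0,0,2],-0.6],[[0,0,0],[0,0,1.3],-0.6],[[0,0,0],[0,0,0],-0.6]]'
python3 - <<'E'
from plant import r
import cv2
c=r.capture("side");cv2.imwrite("pics/s1.png",cv2.resize(c["color"][150:400,200:450,::-1],None,fx=2,fy=2))
E
```

```text
time_s: 2.9
tcp_pos: [0.441, 0.064, 0.0671]
eef_rot: [179.9, 0.2, 0.1]
contact_force: [0.0, -0.7, 0.8]
gripper_width: 0.0701
gripper_force: 0.0
```

View pics/s1.png

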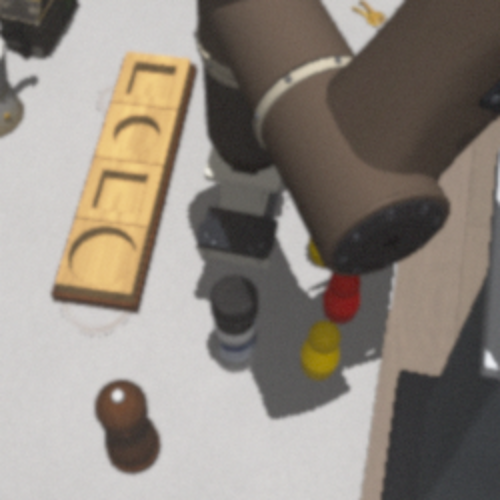

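The shaker is hidden by the wrist. The glass mill and the others stand clear of the gripper, so I close and lift.

```bash
python3 -m crank '[[[0,0,0],[0,0,0],0.9],[[0,0,0],[0,0,0],0.9],[[0,0,0],[0,0,0],0.9],[[0,0,0],[0,0,0],0.9],[[0,0,0],[0,0,0],0.9],[[0,0,0],[0,0,-1],0.9],[[0,0,0],[0,0,-2],0.9],[[0,0,0],[0,0,-2],0.9]]' 25
python3 -m crank '[[[0,0,0],[0,0,-2],0.9],[[0,0,0],[2.9,1.8,-1],0.9],[[0,0,0],[2.9,1.8,0],0.9],[[0,0,0],[2.9,1.8,0],0.9],[[0,0,0],[2.9,1.8,0],0.9],[[0,0,0],[2.9,1.8,0],0.9],[[0,0,0],[2.9,1.7,0],0.9],[[0,0,0],[0,0,0],0.9]]'
```

```text
time_s: 3.75
tcp_pos: [0.4421, 0.0633, 0.1195]
eef_rot: [180.0, 0.0, 0.0]
contact_force: [-0.5, -1.2, -1.2]
gripper_width: 0.0367
gripper_force: 23.7
time_s: 4.55
tcp_pos: [0.6191, -0.0454, 0.1484]
eef_rot: [180.0, -0.0, -0.1]
contact_force: [-0.9, -0.8, -1.5]
gripper_width: 0.037
gripper_force: 23.7
```

```bash
python3 - <<'E'
from plant import r
import cv2,numpy as np
a=r.capture("side")["color"][130:330,180:430];b=r.capture("top")["color"][130:330,220:470]
cv2.imwrite("pics/s2.png",cv2.resize(np.hstack([a,b])[:,:,::-1],None,fx=1.6,fy=1.6))
E
```

```text
(no output)
```

View pics/s2.png

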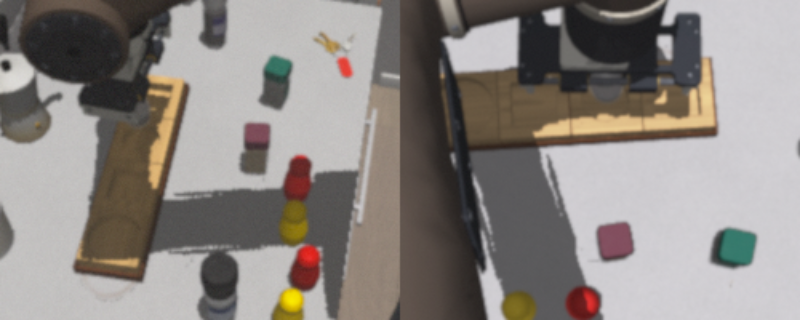

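The shaker hangs upright in the fingers over the small holder, seen at (140,110) in the left half and (605,85) in the right. Lowering it now.

```bash
python3 -m crank '[[[0,0,0],[-0.2,-0.1,1.5],0.9],[[0,0,0],[0,0,1.5],0.9],[[0,0,0],[0,0,1],0.9],[[0,0,0],[0,0,1],0.9],[[0,0,0],[0,0,1],0.9],[[0,0,0],[0,0,0.4],0.9],[[0,0,0],[0,0,0],0.9],[[0,0,0],[0,0,0],0.9]]'
```

```text
time_s: 5.45
tcp_pos: [0.6145, -0.0424, 0.0847]
eef_rot: [-180.0, -0.0, 0.0]
contact_force: [-0.3, -0.5, -1.1]
gripper_width: 0.037
gripper_force: 24.0
```

```bash
python3 -m crank '[[[0,0,0],[0.1,0.15,0.2],0.9],[[0,0,0],[0,0,0],0.9],[[0,0,0],[0,0,0],-0.35],[[0,0,0],[0,0,0],-0.35],[[0,0,0],[0,0,0],-0.35],[[0,0,0],[0,0,-2],-0.35],[[0,0,0],[0,0,-4],-0.35],[[0,0,0],[0,0,-4],-0.35]]'
```

```text
time_s: 6.25
tcp_pos: [0.6148, -0.0442, 0.1829]
eef_rot: [180.0, 0.1, 0.0]
contact_force: [0.8, -0.2, 0.4]
gripper_width: 0.0589
gripper_force: 0.0
```

```bash
python3 -m crank '[[[0,0,0],[-3.1,0.2,-1],-0.45],[[0,0,0],[-3.1,0.2,0],-0.45],[[0,0,0],[-3.1,0.2,0],-0.45],[[0,0,0],[-3.1,0.2,0],-0.45],[[0,0,0],[-3.1,0.15,0],-0.45],[[0,0,0],[-3.1,0.15,0],-0.45],[[0,0,-4.7],[0,0,0],-0.45],[[0,0,-4.7],[0,0,0],-0.45]]'
python3 - <<'E'
from plant import r
from h import *
c=r.capture("top");cv2.imwrite("pics/s3.png",c["color"][100:340,180:500,::-1])
p=cloud(c).reshape(-1,3)
d=np.hypot(p[:,0]-.616,p[:,1]+.0444)
m=(d<.03)&(p[:,2]>.085)&(p[:,2]<.12);print(m.sum(),p[m].max(0),p[m].min(0),p[m].mean(0))
E
```

```text
time_s: 7.05
tcp_pos: [0.4287, -0.0552, 0.1931]
eef_rot: [-180.0, -0.1, 9.6]
contact_force: [-0.1, -0.3, 0.0]
gripper_width: 0.0637
gripper_force: 0.0
109 [ 0.63130518 -0.02805374  0.10645765] [ 0.60609234 -0.05714383  0.08885548] [ 0.61865357 -0.03964991  0.09949621]
```

View pics/s3.png

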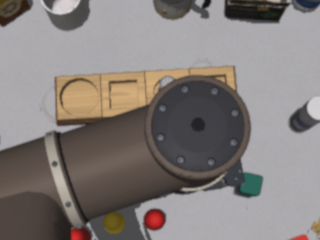

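The shaker's cap at (165,82) is partly visible, with its top at 0.106 m as expected, so it stands on the holder floor. Next is jar 1.

```bash
python3 -m crank '[[[0,0,0],[0,0,3],-0.45],[[0,0,0],[0,0,2.5],-0.45],[[0,0,0],[0,0,2],-0.45],[[0,0,0],[0,0,2],-0.45],[[0,0,0],[0,0,1.4],-0.45],[[0,0,0],[0,0,0],-0.45],[[0,0,0],[0,0,0],0.9],[[0,0,0],[0,0,0],0.9]]' 25
python3 -m crank '[[[0,0,0],[0,0,0],0.9],[[0,0,0],[0,0,0],0.9],[[0,0,0],[0,0,-1],0.9],[[0,0,0],[0,0,-2],0.9],[[0,0,0],[0,0,-3],0.9],[[0,0,2.8],[0,0,-3],0.9],[[0,0,2.8],[0,0,0],0.9],[[0,0,0],[0,0,0],0.9]]'
```

```text
time_s: 7.9
tcp_pos: [0.43, -0.0549, 0.0843]
eef_rot: [-180.0, -0.1, 9.4]
contact_force: [-0.0, 0.2, -0.0]
gripper_width: 0.0526
gripper_force: 0.0
time_s: 8.7
tcp_pos: [0.4297, -0.0549, 0.1751]
eef_rot: [-180.0, -0.2, 3.8]
contact_force: [0.5, 0.6, -1.2]
gripper_width: 0.0402
gripper_force: 25.0
```

```bash
python3 -m crank '[[[0,0,0],[3.1,-1.5,-1],0.9],[[0,0,0],[3.1,-1.5,0],0.9],[[0,0,0],[3.1,-1.5,0],0.9],[[0,0,0],[3.1,-1.5,0],0.9],[[0,0,0],[3.1,-1.5,0],0.9],[[0,0,0],[3.1,-1.4,0],0.9],[[0,0,0],[0,0,0],0.9],[[0,0,0],[0,0,0],0.9]]'
```

```text
time_s: 9.5
tcp_pos: [0.6086, 0.0463, 0.1821]
eef_rot: [180.0, 0.2, 3.9]
contact_force: [-0.0, -1.1, -0.5]
gripper_width: 0.0403
gripper_force: 25.0
```

```bash
python3 -m crank '[[[0,0,0],[0,0,2.5],0.9],[[0,0,0],[0,0,2],0.9],[[0,0,0],[0,0,1.5],0.9],[[0,0,0],[0,0,1],0.9],[[0,0,0],[0,0,0.7],0.9],[[0,0,0],[0,0,0.5],0.9],[[0,0,0],[0,0,0.2],0.9],[[0,0,0],[0,0,0],0.9]]'
```

```text
time_s: 10.3
tcp_pos: [0.6091, 0.0462, 0.0998]
eef_rot: [-180.0, -0.0, 3.8]
contact_force: [0.8, -0.9, 0.3]
gripper_width: 0.0401
gripper_force: 25.0
```

```bash
python3 -m crank '[[[0,0,0],[0,0,0],-0.3],[[0,0,0],[0,0,0],-0.3],[[0,0,0],[0,0,0],-0.3],[[0,0,0],[0,0,-2],-0.3],[[0,0,0],[0,0,-4],-0.3],[[0,0,0],[0,0,-4],-0.3],[[0,0,0],[-2.5,2.9,0],-0.45],[[0,0,0],[-2.5,2.9,0],-0.45]]'
python3 -m crank '[[[0,0,0],[-2.5,2.9,0],-0.45],[[0,0,0],[-2.5,2.9,0],-0.45],[[0,0,0],[-2.5,2.9,0],-0.45],[[0,0,0],[-2.5,2.9,0],-0.45],[[0,0,0],[-2.6,2.9,0],-0.45],[[0,0,0],[-2.6,2.9,0],-0.45],[[0,0,8.4],[0,0,0],-0.45],[[0,0,8.3],[0,0,0],-0.45]]'
python3 -m crank '[[[0,0,0],[0,0,0],-0.45]]'
python3 - <<'E'
from plant import r
from h import *
c=r.capture("top");cv2.imwrite("pics/s4.png",c["color"][100:340,180:500,::-1])
p=cloud(c).reshape(-1,3)
for k,q in (("salt",(.616,-.0444)),("jar1",(.6102,.0462))):
  d=np.hypot(p[:,0]-q[0],p[:,1]-q[1])
  m=(d<.036)&(p[:,2]>.09)&(p[:,2]<.12);print(k,m.sum(),p[m].max(0),p[m].min(0))
E
```

```text
time_s: 11.1
tcp_pos: [0.5634, -0.0149, 0.201]
eef_rot: [-180.0, -0.2, 3.9]
contact_force: [-0.7, -0.9, -0.7]
gripper_width: 0.0627
gripper_force: 0.0
time_s: 11.9
tcp_pos: [0.4222, -0.1997, 0.2001]
eef_rot: [-180.0, -0.1, -13.3]
contact_force: [0.5, 1.0, 0.5]
gripper_width: 0.0639
gripper_force: 0.0
time_s: 12.0
tcp_pos: [0.4228, -0.1991, 0.2]
eef_rot: [-180.0, -0.0, -13.1]
contact_force: [0.6, -0.2, 0.3]
gripper_width: 0.0637
gripper_force: 0.0
salt 218 [ 0.63049493 -0.0280691   0.1060281 ] [ 0.6006906  -0.06120454  0.09055873]
jar1 278 [0.62730107 0.06506937 0.10962062] [0.60002864 0.02390246 0.09385101]
```

View pics/s4.png

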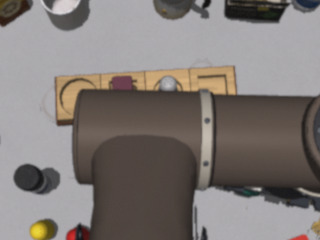

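The jar lid (122,82) and the shaker (168,83) stand in their holders at the right heights. Next is jar 2.

```bash
python3 -m crank '[[[0,0,0],[0,0,3.5],-0.45],[[0,0,0],[0,0,2.5],-0.45],[[0,0,0],[0,0,2],-0.45],[[0,0,0],[0,0,2],-0.45],[[0,0,0],[0,0,1.6],-0.45],[[0,0,0],[0,0,0],-0.45],[[0,0,0],[0,0,0],0.9],[[0,0,0],[0,0,0],0.9]]' 25
python3 -m crank '[[[0,0,0],[0,0,0],0.9],[[0,0,0],[0,0,0],0.9],[[0,0,0],[0,0,-1],0.9],[[0,0,0],[0,0,-2],0.9],[[0,0,0],[0,0,-3],0.9],[[0,0,-8.4],[0,0,-3],0.9],[[0,0,-8.4],[0,0,-1],0.9],[[0,0,0],[0,0,0],0.9]]'
```

```text
time_s: 12.85
tcp_pos: [0.4237, -0.1987, 0.0845]
eef_rot: [-180.0, -0.1, -12.8]
contact_force: [0.8, -0.2, 0.0]
gripper_width: 0.053
gripper_force: 0.0
time_s: 13.65
tcp_pos: [0.4239, -0.1989, 0.1861]
eef_rot: [180.0, -0.3, 4.1]
contact_force: [0.8, -0.3, -0.5]
gripper_width: 0.0398
gripper_force: 25.0
```

```bash
python3 -m crank '[[[0,0,0],[3.4,-0.8,0],0.9],[[0,0,0],[3.4,-0.8,0],0.9],[[0,0,0],[3.4,-0.8,0],0.9],[[0,0,0],[3.4,-0.8,0],0.9],[[0,0,0],[3.3,-0.8,0],0.9],[[0,0,0],[3.3,-0.8,0],0.9],[[0,0,0],[0,0,0],0.9],[[0,0,0],[0,0,0],0.9]]'
```

```text
time_s: 14.45
tcp_pos: [0.6208, -0.1367, 0.1818]
eef_rot: [-180.0, 0.2, 3.7]
contact_force: [-0.9, 0.1, -1.6]
gripper_width: 0.04
gripper_force: 25.0
```

```bash
python3 -m crank '[[[0,0,0],[0,0,2.5],0.9],[[0,0,0],[0,0,2],0.9],[[0,0,0],[0,0,1.5],0.9],[[0,0,0],[0,0,1],0.9],[[0,0,0],[0,0,0.7],0.9],[[0,0,0],[0,0,0.5],0.9],[[0,0,0],[0,0,0.2],0.9],[[0,0,0],[0,0,0],0.9]]'
```

```text
time_s: 15.25
tcp_pos: [0.6214, -0.1372, 0.0999]
eef_rot: [180.0, -0.0, 3.9]
contact_force: [0.2, 0.3, -0.1]
gripper_width: 0.0401
gripper_force: 25.0
```

```bash
python3 -m crank '[[[0,0,0],[0,0,0],-0.3],[[0,0,0],[0,0,0],-0.3],[[0,0,0],[0,0,0],-0.3],[[0,0,0],[0,0,-2],-0.3],[[0,0,0],[0,0,-4],-0.3],[[0,0,0],[0,0,-4],-0.3],[[0,0,0],[0,0,-3],-0.3],[[0,0,0],[-0.7,-4.03,0],-0.7]]' | head -2
python3 -m crank '[[[0,0,0],[-0.7,-4.03,0],-0.7],[[0,0,0],[-0.7,-4.03,0],-0.7],[[0,0,0],[-0.7,-4.03,0],-0.7],[[0,0,0],[-0.7,-4.03,0],-0.7],[[0,0,0],[-0.7,-4.03,0],-0.7],[[0,0,0],[-0.7,-4.03,0],-0.7],[[0,0,0],[-0.7,-4.03,0],-0.7],[[0,0,0],[-0.7,-4.03,0],-0.7]]' | head -2
python3 -m crank '[[[0,0,0],[-0.7,-4.03,0],-0.7],[[0,0,0],[-0.6,-4.03,0],-0.7],[[0,0,0],[-0.6,-4.03,0],-0.7],[[0,0,0],[0,0,0],-0.7],[[0,0,0],[0,0,0],-0.7]]'
python3 - <<'E'
from plant import r
from h import *
c=r.capture("top");cv2.imwrite("pics/s5.png",c["color"][100:340,80:400,::-1])
p=cloud(c).reshape(-1,3)
for k,q in (("salt",(.616,-.0444)),("jar1",(.6102,.0462)),("jar2",(.622,-.1362))):
  d=np.hypot(p[:,0]-q[0],p[:,1]-q[1])
  m=(d<.036)&(p[:,2]>.09)&(p[:,2]<.12);print(k,m.sum(),p[m].max(0).round(4),p[m].min(0).round(4))
E
```

```text
time_s: 16.05
tcp_pos: [0.6144, -0.0998, 0.2349]
time_s: 16.85
tcp_pos: [0.533, 0.2221, 0.23]
time_s: 17.35
tcp_pos: [0.5059, 0.3407, 0.2294]
eef_rot: [180.0, 0.0, 4.0]
contact_force: [-0.5, 0.6, 0.1]
gripper_width: 0.0743
gripper_force: 0.0
salt 234 [ 0.6299 -0.0281  0.1071] [ 0.5982 -0.0611  0.0904]
jar1 438 [0.6274 0.0646 0.1105] [0.5861 0.0237 0.0906]
jar2 454 [ 0.6402 -0.1186  0.1093] [ 0.5994 -0.1599  0.09  ]
```

View pics/s5.png

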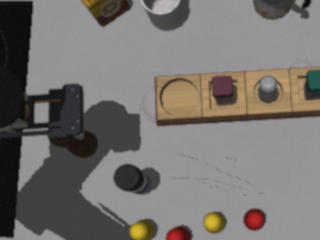

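Both jars and the shaker are well placed, at (222,87), (268,85) and (315,80). The gripper is over the pepper mill at about (60,115).

```bash
python3 -m crank '[[[0,0,0],[0.15,0,2.5],-0.7],[[0,0,0],[0,0,2],-0.7],[[0,0,0],[0,0,1.5],-0.7],[[0,0,0],[0,0,1.5],-0.7],[[0,0,0],[0,0,1],-0.7],[[0,0,0],[0,0,0.6],-0.7],[[0,0,0],[0,0,0],-0.7],[[0,0,0],[0,0,0],0.9]]' 30
python3 -m crank '[[[0,0,0],[0,0,0],0.9],[[0,0,0],[0,0,0],0.9],[[0,0,0],[0,0,0],0.9],[[0,0,0],[0,0,0],0.9]]'
```

```text
time_s: 18.2
tcp_pos: [0.5082, 0.3399, 0.1392]
eef_rot: [-180.0, -0.0, 3.9]
contact_force: [0.5, 0.5, -0.5]
gripper_width: 0.0704
gripper_force: 0.0
time_s: 18.6
tcp_pos: [0.5081, 0.34, 0.139]
eef_rot: [-180.0, -0.0, 3.9]
contact_force: [0.5, -0.3, 2.5]
gripper_width: 0.0474
gripper_force: 30.0
```

```bash
python3 -m crank '[[[0,0,0],[0,0,-0.5],0.9],[[0,0,0],[0,0,-1],0.9],[[0,0,0],[0,0,-1.5],0.9],[[0,0,0],[0,0,-2],0.9],[[0,0,0],[0,0,-2],0.9],[[0,0,0],[0,0,-1],0.9],[[0,0,0],[0,0,0],0.9],[[0,0,0],[0,0,0],0.9]]'
python3 -m crank '[[[0,0,0],[0.6,1.2,0],0.9],[[0,0,0],[1,2.6,0],0.9],[[0,0,0],[1.3,3.4,0],0.9],[[0,0,0],[1.3,3.4,0],0.9],[[0,0,0],[1.3,3.4,0],0.9],[[0,0,0],[1.2,3.4,0],0.9],[[0,0,0],[1,2.2,0],0.9],[[0,0,0],[0.5,1.2,0],0.9]]'
python3 -m crank '[[[0,0,0],[0,0,0],0.9],[[0,0,0],[0,0,0],0.9]]'
python3 - <<'E'
from plant import r
import cv2,numpy as np
a=r.capture("side")["color"][160:360,150:400];b=r.capture("top")["color"][130:330,150:400]
cv2.imwrite("pics/s6.png",cv2.resize(np.hstack([a,b])[:,:,::-1],None,fx=1.6,fy=1.6))
E
```

```text
time_s: 19.4
tcp_pos: [0.5075, 0.3397, 0.218]
eef_rot: [180.0, 0.0, 3.9]
contact_force: [0.3, 0.6, -2.7]
gripper_width: 0.0477
gripper_force: 30.0
time_s: 20.2
tcp_pos: [0.6042, 0.1353, 0.2173]
eef_rot: [179.9, 0.1, 3.8]
contact_force: [-0.1, -0.2, -2.0]
gripper_width: 0.0476
gripper_force: 30.1
time_s: 20.4
tcp_pos: [0.6036, 0.1378, 0.2178]
eef_rot: [180.0, 0.1, 3.9]
contact_force: [-0.6, 0.8, -2.0]
gripper_width: 0.0474
gripper_force: 30.0
```

View pics/s6.png

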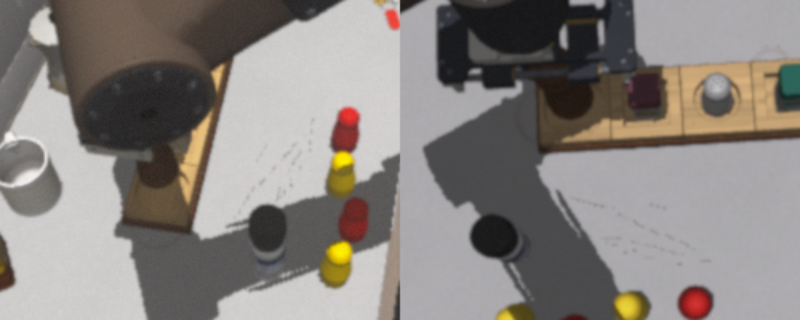

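The pepper mill hangs upright over the wide holder, at (155,165) in the left half and (570,90) in the right. Lowering it.

```bash
python3 -m crank '[[[0,0,0],[0,0,1.5],0.9],[[0,0,0],[0,0,1.5],0.9],[[0,0,0],[0,0,1.2],0.9],[[0,0,0],[0,0,0.9],0.9],[[0,0,0],[0,0,0.6],0.9],[[0,0,0],[0,0,0.5],0.9],[[0,0,0],[0,0,0.1],0.9],[[0,0,0],[0,0,0],0.9]]'
```

```text
time_s: 21.3
tcp_pos: [0.604, 0.138, 0.1557]
eef_rot: [-180.0, -0.0, 3.9]
contact_force: [-0.3, -0.4, -2.9]
gripper_width: 0.048
gripper_force: 30.0
```

Lower the last 1 mm, release gently, then rise and move off towards the start side.

```bash
python3 -m crank '[[[0,0,0],[0,0,0.1],0.9],[[0,0,0],[0,0,0],0.9],[[0,0,0],[0,0,0],0],[[0,0,0],[0,0,0],-0.4],[[0,0,0],[0,0,0],-0.5],[[0,0,0],[0,0,0],-0.5],[[0,0,0],[0,0,-1],-0.5],[[0,0,0],[0,0,-2],-0.5]]'
python3 -m crank '[[[0,0,0],[0,0,-3],-0.5],[[0,0,0],[0,0,-4],-0.5],[[0,0,0],[0,-4,-1],-0.5],[[0,0,0],[0,-4,0],-0.5],[[0,0,0],[-1,-4,0],-0.5],[[0,0,0],[-1,-4,0],-0.5],[[0,0,0],[-1,-4,0],-0.5],[[0,0,0],[-1,-4,0],-0.5]]'
python3 -m crank '[[[0,0,0],[-1,-4,0],-0.5],[[0,0,0],[-1,-3,0],-0.5],[[0,0,0],[0,0,0],-0.5],[[0,0,0],[0,0,0],-0.5],[[0,0,0],[0,0,0],-0.5]]'
python3 - <<'E'
from plant import r
from h import *
for n in("top","side"):
  c=r.capture(n);cv2.imwrite(f"pics/end_{n}.png",c["color"][:,:,::-1]);p=cloud(c).reshape(-1,3)
  for k,q,lo,hi in (("salt",(.616,-.0444),.087,.12),("jar1",(.6102,.0462),.09,.12),("jar2",(.622,-.1362),.09,.12),("pepper",(.6035,.1383),.135,.18),("glass",(.426,.211),.12,.16),("round",(.5585,-.3165),.11,.16)):
    m=(np.hypot(p[:,0]-q[0],p[:,1]-q[1])<.04)&(p[:,2]>lo)&(p[:,2]<hi);a=p[m]
    print(n,k,m.sum(),((a.max(0)+a.min(0))/2).round(4)[:2]-q,a[:,2].max().round(4))
E
```

```text
time_s: 22.1
tcp_pos: [0.6032, 0.1376, 0.1841]
eef_rot: [179.9, 0.1, 3.9]
contact_force: [-0.6, 0.0, 0.5]
gripper_width: 0.0657
gripper_force: 0.0
time_s: 22.9
tcp_pos: [0.547, 0.3762, 0.2658]
eef_rot: [-180.0, -0.1, 3.9]
contact_force: [1.0, 0.7, -0.2]
gripper_width: 0.066
gripper_force: 0.0
time_s: 23.4
tcp_pos: [0.5231, 0.4426, 0.2652]
eef_rot: [-180.0, -0.0, 3.9]
contact_force: [0.3, -0.1, 0.3]
gripper_width: 0.0657
gripper_force: 0.0
top salt 240 [-0.0014 -0.0003] 0.1075
top jar1 442 [-0.0035 -0.0019] 0.1096
top jar2 460 [-0.0018 -0.0034] 0.1102
top pepper 573 [-0.0011 -0.0016] 0.1772
top glass 647 [-0.0004 -0.0016] 0.1548
top round 618 [-0.0012 -0.0015] 0.1464
side salt 136 [0.0009 0.0035] 0.1059
side jar1 290 [-0.0011  0.0007] 0.1095
side jar2 227 [-7.e-04  1.e-04] 0.1088
side pepper 401 [0.     0.0022] 0.1755
side glass 222 [0.0063 0.0003] 0.1534
side round 279 [1.0e-04 2.4e-03] 0.1458
```

View pics/end_top.png

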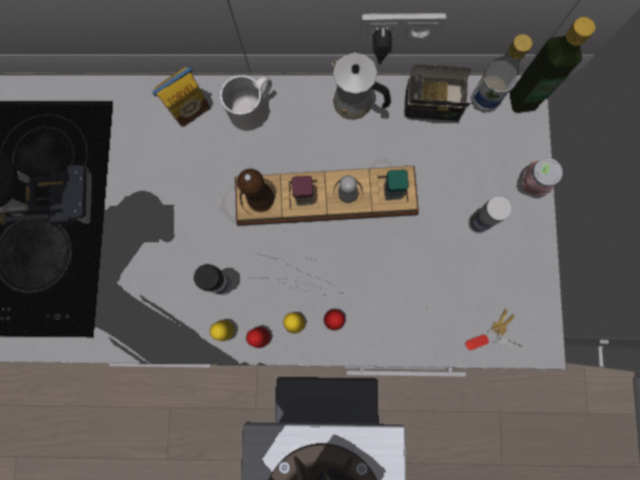

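All four stand centred in their holders, in a row from (250,182) to (397,180). The glass mill at (210,278) and the round jar at (497,209) have not moved, and the arm is clear.

```bash
python3 -c "
from plant import r
print(r.close_job())"
```

```text
the job is handed in; nothing more can be done
None
```

The caddy is filled and handed in: the pepper mill, salt shaker and both square jars stand upright within about 4 mm of their holder centres by the last camera check, and the glass mill and round jar were left untouched; no verdict came back.

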